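# Load the culture flasks into the shaker's sprung clamps

## Robot

A 6-joint arm with a two-finger parallel gripper is mounted at the origin on a cart in front of the work surface, level with it; the furniture and walls round the work are solid. World frame = base frame: x ahead of the robot, y to its left, z up, the work surface at z = 0. Lengths are in m, angles in rad, forces in N, time in s.
With the tool pointing down it reaches from about 0.375 to 0.975 m from the base axis. Payload 3.8 kg.
Tool frame: the origin (TCP) lies at the very end of the fingers, on their centre line; the grasp point (between the pads) lies 19 mm behind it (robot.pinch_z is the distance from the TCP to the grasp point, in m); z points along the fingers, y is the line along which they close (so a half turn about z gives the same grasp; the last joint's range is limited). The gripper opens to 88 mm and grips with 3 to 60 N. Pads are 18 mm wide; open, the fingers measure 123 mm over their backs; the gripper's body (75 mm by 187 mm) begins 45 mm behind the grasp point.
Start: joints at [1.222, 0.264, 1.604, -0, 1.274, -0.037], TCP at [0.207, 0.642, 0.239] pointing down, gripper open.
Joint ranges: [-2.63, 2.63], [-0.94, 2.18], [0.31, 2.57], [-1.31, 4.45], [0, 2.66], [-2.55, 2.55]. Speed limits (rad/s): [2.57, 2.57, 3.14, 3.14, 3.14, 3.14].

## Interface

Orientations are given as a 3x3 rotation matrix whose columns are the frame's x, y, z axes.
In Python, from bench import robot gives the robot as it stands. Calls block until the motion is done:
- robot.reach(position, orientation): joint-space move of the TCP to a pose.
- robot.movel(position, ori=None, rate=0.15): straight line of the TCP; ori=None keeps the orientation; rate is the mean speed in m/s.
- robot.set_joints(angles): joint-space move.
- robot.grip(opening, effort=None): finger opening in m; effort is the grip in N (None keeps the last); returns when the fingers have stopped.
- robot.sleep(seconds).
- robot.ik(position, orientation): joint angles nearest the present ones, or None.
- robot.camera(name): name is "scene" or "top" or "wrist"; returns (picture, depth): 480x640x3 uint8, blue, green, red; 480x640 float32, m along the optical axis (not along the pixel's ray), 0 where there is no reading.
- robot.camera_model(name): a dict with "fov_y" (degrees; the focal length in pixels is half the picture's height over the tangent of half this angle, whatever the lens; pixels are square), "cx", "cy" (the principal point, pixels), "world_from_camera" (4x4, takes a point from camera to world coordinates); the wrist camera has in their place "mount" (4x4, takes a point from camera to tool coordinates, whose origin is the TCP and whose axes are the flange's). Camera axes: x right, y down, z forward; pixel columns grow to the right and rows downward; lengths in m; the calibration is good to about 2 mm. A picture is of the moment at which its call begins: read the wrist's pose just before it. camera_model takes no time and is no camera call.
A pose or a line that the arm cannot do raises robot.Unreachable and nothing moves.
- robot.hand_in(): hands the job in; it is judged then, once.
Readings, each from a call of its own:
- robot.current_t(): time.
- robot.current_joint_pos(): joint angles.
- robot.current_qvel(): joint speeds.
- robot.current_tau(): joint torques, N m.
- robot.current_tool_pos(): TCP position.
- robot.current_ee_rot(): TCP orientation.
- robot.current_force(): force on the tool from outside, world axes, zero at the start.
- robot.current_moment(): the same for the moment, N m.
- robot.current_finger_gap(): finger opening in m.
- robot.current_grasp_force(): force on a finger pad.
Only numpy, scipy, OpenCV 4.12 (cv2) and the standard library are available. Lean on these libraries where they do the work, as an engineer would, in place of code of your own. Each camera call takes 0.05 s, during which the arm holds its last target. There are 200 camera calls.

## Task

Load the shaker: put each of the three conical culture flasks into the sprung clamp of its own size on the platform and press it straight down until the clamp's fingers snap in over its base and it stands fully home on the clamp's floor. Keep the flasks upright, and leave the bottle and the beaker standing where they are.

Things in the scene. Friction and masses are not known exactly. Their poses are not given: they have to be found in the camera images.
- flask_large: large conical culture flask of clear plastic with a white ribbed screw cap, empty, loose, standing on the bench: base 66 mm across (widest between 6 and 9 mm above its underside, rounded below), tapering to a 28 mm neck, 112 mm tall over the cap; the cap is 36 mm across and 24 mm high and is the place to grip from above. Origin: centre of the underside; z up along the axis
- flask_medium: medium conical culture flask of clear plastic with a white ribbed screw cap, empty, loose, standing on the bench: base 54 mm across (widest between 6 and 9 mm above its underside, rounded below), tapering to a 25 mm neck, 100 mm tall over the cap; the cap is 32 mm across and 24 mm high and is the place to grip from above. Origin: centre of the underside; z up along the axis
- flask_small: small conical culture flask of clear plastic with a white ribbed screw cap, empty, loose, standing on the bench: base 43 mm across (widest between 6 and 9 mm above its underside, rounded below), tapering to a 21 mm neck, 88 mm tall over the cap; the cap is 28 mm across and 24 mm high and is the place to grip from above. Origin: centre of the underside; z up along the axis
- clamp_large: large steel flask clamp on the shaker, for the 66 mm flask: round floor plate 70 mm across, 4 mm thick; four sprung fingers 12 mm wide, along its +-x and +-y, pinch in to 59 mm across 24 mm up and flare to about 86 mm across at the tips, 46 mm up. Origin: centre of the floor plate's underside, z up. A flask first rests about 23 mm above the origin; home, its underside is 4 mm above it
- clamp_medium: medium steel flask clamp on the shaker, for the 54 mm flask: round floor plate 58 mm across, 4 mm thick; four sprung fingers 12 mm wide, along its +-x and +-y, pinch in to 47 mm across 24 mm up and flare to about 74 mm across at the tips, 46 mm up. Origin: centre of the floor plate's underside, z up. A flask first rests about 23 mm above the origin; home, its underside is 4 mm above it
- clamp_small: small steel flask clamp on the shaker, for the 43 mm flask: round floor plate 47 mm across, 4 mm thick; four sprung fingers 12 mm wide, along its +-x and +-y, pinch in to 36 mm across 24 mm up and flare to about 63 mm across at the tips, 46 mm up. Origin: centre of the floor plate's underside, z up. A flask first rests about 23 mm above the origin; home, its underside is 4 mm above it
- shaker: low white orbital shaker, off, fixed: aluminium platform 226 mm (x) by 236 mm (y), top 62 mm above the bench, carrying the three clamps about 0.12 m apart. Origin: centre of its underside; control panel at its -x. A flask pressed straight down in its clamp (6 to 10 N) spreads the clamp's fingers, which then spring in above its base
- bottle: bystander: white plastic reagent bottle with a green cap, 48 mm across, 98 mm tall, loose on the bench. Origin: centre of the underside
- beaker: bystander: clear beaker 69 mm across, 84 mm tall, loose on the bench. Origin: centre of the underside
Things that resemble listed ones, but are neither listed nor needed, are in the scene too. Leave any purple look-alike of the flask_medium alone.

How it is judged:
By the outcome, as a careful person would: the job done as asked, in the order asked, and still so for the second after the job is handed in, with the robot touching nothing.
It also fails if it takes over 90 s, if anything falls off the work surface, if the arm or the gripper's body presses on something with over 40 N, if the wrist force passes 120 N, or if a joint passes its speed limit or range.

## Working session

There is one attempt and no reset: what is moved stays moved. The work goes in short steps, each a Python script; the robot and the scene stay as the last script left them, time stands still between calls to the robot, and variables do not carry over. Pictures are saved under pics/ and viewed, at most 14 in all, crops included, and the job is handed in when it is done.

```bash
mkdir -p pics; ls; python3 - <<'E'
from bench import robot
import cv2,numpy as np
for n in ("scene","top"):
    p,d=robot.camera(n); cv2.imwrite(f"pics/{n}0.png",p); np.save(f"pics/{n}0.npy",d)
    m=robot.camera_model(n); print(n,m, (d>0).mean())
print(robot.camera_model("wrist"),robot.current_t())
E
```

```text
pics
scene {'fov_y': 45.44553378919466, 'cx': 308.6535075896596, 'cy': 244.23907838343493, 'world_from_camera': array([[ 6.39854386e-01, -3.21624551e-01,  6.97957028e-01,
        -2.93983188e-01],
       [-7.68495681e-01, -2.66760105e-01,  5.81595594e-01,
        -6.90769369e-01],
       [-8.68332173e-04, -9.08513453e-01, -4.17854702e-01,
         5.91696735e-01],
       [ 0.00000000e+00,  0.00000000e+00,  0.00000000e+00,
         1.00000000e+00]])} 0.9960546875
top {'fov_y': 54.43171311017762, 'cx': 315.55983660573463, 'cy': 240.22907582011607, 'world_from_camera': array([[-9.95041349e-05, -9.90482576e-01,  1.37638140e-01,
         4.08738516e-01],
       [-9.99885501e-01,  2.18127344e-03,  1.49741968e-02,
         8.34612256e-03],
       [-1.51319075e-02, -1.37620890e-01, -9.90369384e-01,
         1.05926147e+00],
       [ 0.00000000e+00,  0.00000000e+00,  0.00000000e+00,
         1.00000000e+00]])} 0.9959440104166667
{'fov_y': 71.16437733281943, 'cx': 320.26599176649364, 'cy': 243.62636165674203, 'mount': array([[ 5.97499679e-04, -9.56064517e-01, -2.93155732e-01,
         7.65870889e-02],
       [ 9.99999812e-01,  6.12319870e-04,  4.12144982e-05,
         2.24520498e-04],
       [ 1.40101360e-04, -2.93155701e-01,  9.56064702e-01,
        -1.46954370e-01],
       [ 0.00000000e+00,  0.00000000e+00,  0.00000000e+00,
         1.00000000e+00]])} 0.1
```

View pics/top0.png

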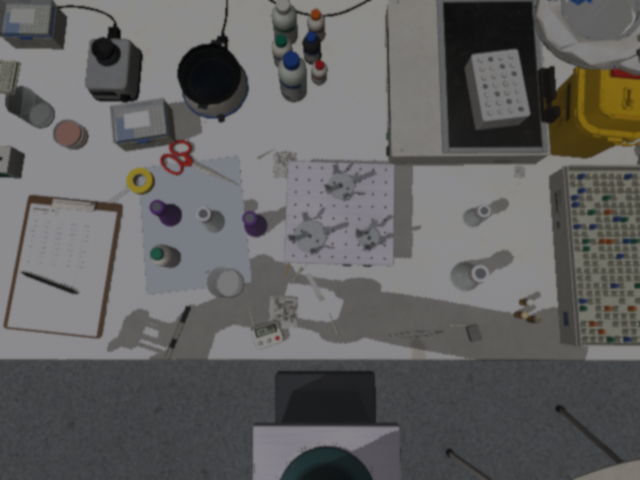

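View pics/scene0.png

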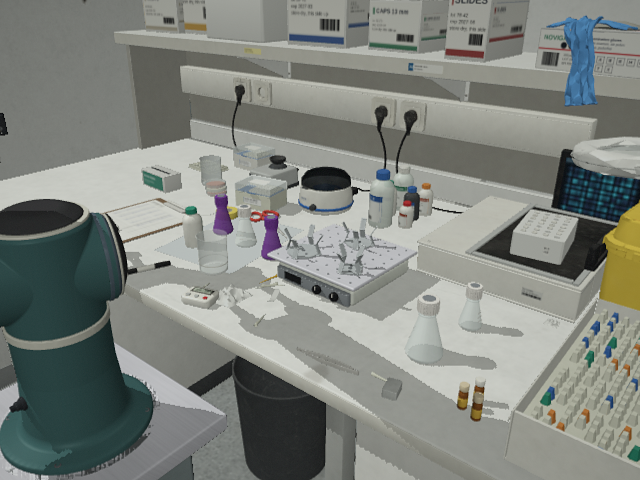

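The top view shows white caps at about (205,213), (485,211) and (480,272), clamps at about (342,183), (312,234) and (373,234), and purple decoys at (165,212) and (255,222). The bottle is at (160,255) and the beaker at (226,282). I'll get rough positions from this view, then take closer wrist views.

```bash
cat > h.py <<'E'
from bench import robot
import numpy as np, cv2
def down(yaw):  # tool x at yaw, z down
    c,s=np.cos(yaw),np.sin(yaw); return np.array([[c,s,0],[s,-c,0],[0,0,-1.]])
def cam(n):
    m=robot.camera_model(n)
    if n=="wrist":
        T=np.eye(4);T[:3,:3]=robot.current_ee_rot();T[:3,3]=robot.current_tool_pos();T=T@m["mount"]
    else: T=m["world_from_camera"]
    return T,240/np.tan(np.radians(m["fov_y"]/2)),m["cx"],m["cy"]
def cast(c,u,v,z):
    T,f,cx,cy=c; d=T[:3,:3]@np.array([(u-cx)/f,(v-cy)/f,1]); o=T[:3,3]
    return o+d*(z-o[2])/d[2]
def proj(c,p):
    T,f,cx,cy=c; q=T[:3,:3].T@(np.asarray(p)-T[:3,3]); return np.array([cx+f*q[0]/q[2],cy+f*q[1]/q[2]])
E
python3 - <<'E'
from h import *
np.set_printoptions(precision=4,suppress=True)
c=cam("top"); d=np.load("pics/top0.npy")
for n,u,v,z in [("L",205,213,.1),("R1",485,211,.09),("R2",480,272,.112),("cA",342,183,.07),("cB",312,234,.07),("cC",373,234,.07),("pu1",165,212,.1),("pu2",255,222,.1),("shk",340,213,.062)]:
    q=cast(c,u,v,z); T,f,cx,cy=c; dd=d[v,u]; w=T@np.array([(u-cx)/f*dd,(v-cy)/f*dd,dd,1])
    print(n,q,w[:3])
print(robot.current_ee_rot())
# three wrist views
for i,(x,y) in enumerate([(0.46,0.22),(0.45,-0.04),(0.40,-0.33)]):
    R=down(np.arctan2(y,x))if 0 else down(0.0)
    for yaw in (0,np.pi/2,-np.pi/2,np.pi):
        q=robot.ik([x,y,.30],down(yaw)); print(i,yaw,None if q is None else np.array(q))
E
```

```text
L [0.6003 0.2551 0.1   ] [0.5996 0.2542 0.1033]
R1 [ 0.6047 -0.3335  0.09  ] [ 0.6055 -0.3349  0.0862]
R2 [ 0.4749 -0.3095  0.112 ] [ 0.4748 -0.3089  0.1137]
cA [ 0.6718 -0.0342  0.07  ] [ 0.6723 -0.0343  0.0682]
cB [0.5597 0.0309 0.07  ] [0.5601 0.031  0.0674]
cC [ 0.5594 -0.0997  0.07  ] [ 0.56   -0.1001  0.0662]
pu1 [0.6027 0.3396 0.1   ] [0.6066 0.3462 0.0809]
pu2 [0.5808 0.1495 0.1   ] [0.5808 0.1495 0.1   ]
shk [ 0.607  -0.0297  0.062 ] [ 0.6064 -0.0296  0.065 ]
[[-0.9518  0.3068 -0.0007]
 [ 0.3068  0.9518 -0.0019]
 [ 0.0001 -0.002  -1.    ]]
0 0 [ 0.3973 -0.0854  1.8703 -0.      1.3567  1.968 ]
0 1.5707963267948966 [ 0.3973 -0.0854  1.8703 -0.      1.3567  0.3973]
0 -1.5707963267948966 None
0 3.141592653589793 [ 0.3973 -0.0854  1.8703 -0.      1.3567 -1.1735]
1 0 [-0.1438 -0.204   1.9731 -0.      1.3725  1.427 ]
1 1.5707963267948966 [-0.1438 -0.204   1.9731 -0.      1.3725 -0.1438]
1 -1.5707963267948966 None
1 3.141592653589793 [-0.1438 -0.204   1.9731 -0.      1.3725 -1.7146]
2 0 [-0.7378 -0.0682  1.8543 -0.      1.3555  0.833 ]
2 1.5707963267948966 [-0.7378 -0.0682  1.8543 -0.      1.3555 -0.7378]
2 -1.5707963267948966 [-0.7378 -0.0682  1.8543 -0.      1.3555  2.4038]
2 3.141592653589793 [-0.7378 -0.0682  1.8543 -0.      1.3555 -2.3086]
```

```bash
python3 - <<'E'
from h import *
import pickle
C={}
for n,x,y in [("wl",.62,.25),("ws",.64,-.03),("wr",.58,-.32)]:
    robot.reach([x,y,.27],down(0)); robot.sleep(.2)
    C[n]=cam("wrist"); p,d=robot.camera("wrist"); cv2.imwrite(f"pics/{n}.png",p); np.save(f"pics/{n}.npy",d)
pickle.dump(C,open("C.pkl","wb")); print(robot.current_t())
a=[cv2.resize(cv2.imread(f"pics/{n}.png"),(400,300),interpolation=cv2.INTER_AREA) for n in("wl","wr")]
cv2.imwrite("pics/wlr.png",np.hstack(a))
E
```

```text
5.1167
```

View pics/ws.png

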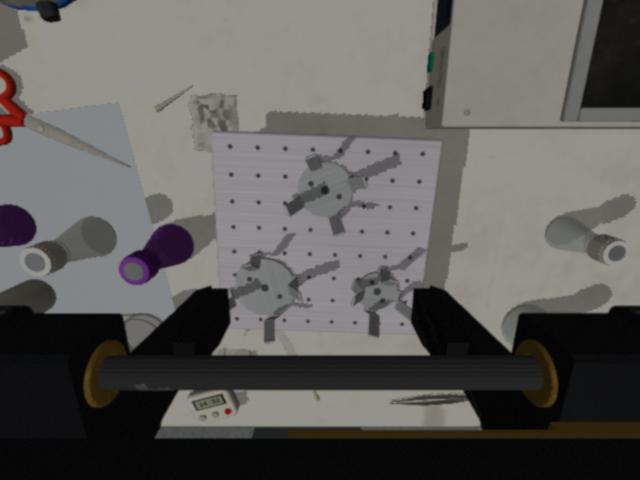

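View pics/wlr.png

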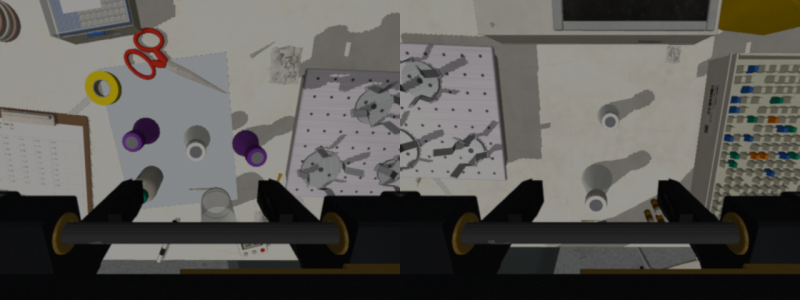

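The wrist shaker view shows the medium clamp floor at (326,190), large at (265,285) and small at (376,291). Flask caps are visible in the side views, at about (195,150) on the left and (610,120) and (596,203) on the right of the montage.

```bash
cat >> h.py <<'E'
def cloud(c,d):
    T,f,cx,cy=c; v,u=np.mgrid[:480,:640]
    P=np.stack([(u-cx)/f*d,(v-cy)/f*d,d],-1)@T[:3,:3].T+T[:3,3]; P[d<=0]=np.nan; return P
E
python3 - <<'E'
from h import *
import pickle
np.set_printoptions(precision=4,suppress=True)
C=pickle.load(open("C.pkl","rb"))
for k,n,g,H in [("medium","wl",(.6,.255),.1),("small","wr",(.605,-.335),.088),("large","wr",(.475,-.309),.112)]:
    P=cloud(C[n],np.load(f"pics/{n}.npy")); r=np.hypot(P[...,0]-g[0],P[...,1]-g[1])
    m=(r<.035)&(P[...,2]>H-.006)&(P[...,2]<H+.02)
    q=P[m]; print(k,m.sum(),np.median(q[:,2]),q.mean(0),np.ptp(q,0))
    v,u=np.nonzero(m); (x,y),rr=cv2.minEnclosingCircle(np.stack([u,v],1).astype(np.float32)); print("  circ",x,y,rr,cast(C[n],x,y,H), "d mm",2000*rr/C[n][1]*np.nanmedian(np.load(f"pics/{n}.npy")[m]))
# clamps
P=cloud(C["ws"],np.load("pics/ws.npy")); z=P[...,2]; im=cv2.imread("pics/ws.png")
print("platform z",np.nanmedian(z[145:165,230:290]), np.nanstd(z[145:165,230:290]))
big=cv2.resize(im[140:340,200:450],None,fx=3,fy=3,interpolation=cv2.INTER_CUBIC); cv2.imwrite("pics/clz.png",np.clip(big*1.6,0,255))
zz=np.clip((z[140:340,200:450]-.05)/.07*255,0,255); cv2.imwrite("pics/clzd.png",cv2.applyColorMap(cv2.resize(np.nan_to_num(zz).astype(np.uint8),None,fx=3,fy=3,interpolation=cv2.INTER_NEAREST),cv2.COLORMAP_JET))
E
```

```text
medium 830 0.10099591788266693 [0.6001 0.258  0.1007] [0.0315 0.0329 0.009 ]
  circ 313.3571472167969 241.0 16.685823440551758 [0.6003 0.2579 0.1   ] d mm 32.82745251838056
small 664 0.08900316549851983 [ 0.6062 -0.3335  0.0887] [0.0282 0.0278 0.0095]
  circ 336.0 193.51785278320312 14.789710998535156 [ 0.6065 -0.3335  0.088 ] d mm 28.950523934534427
large 934 0.11296721139971769 [ 0.4743 -0.3116  0.1125] [0.0367 0.0364 0.0091]
  circ 313.6000061035156 325.0 17.853944778442383 [ 0.4749 -0.3116  0.112 ] d mm 36.63558488930415
platform z 0.06298152065852214 0.0007575076687676436[ WARN:0@0.389] global loadsave.cpp:1063 imwrite_ Unsupported depth image for selected encoder is fallbacked to CV_8U.
```

View pics/clz.png

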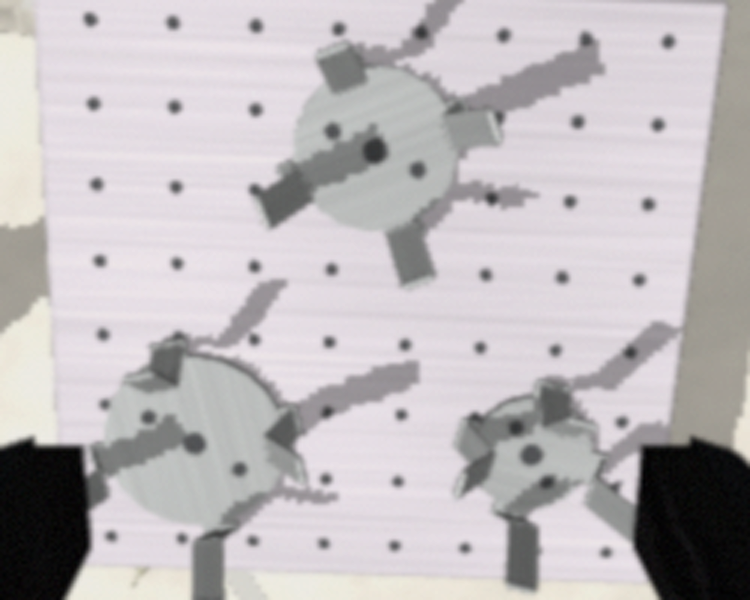

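View pics/clzd.png

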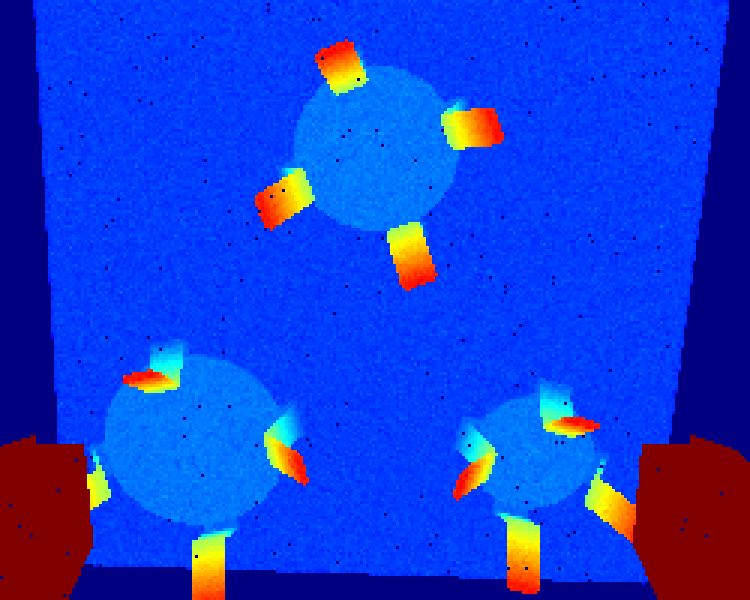

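Caps match the given diameters (33, 29 and 37 mm) and heights to about 1 mm. In the zoomed picture, the clamp centre holes are at crop (374,151), (194,443) and (531,454). I'll check them against discs fitted to the depth data.

```bash
python3 - <<'E'
from h import *
import pickle
from scipy.optimize import least_squares
np.set_printoptions(precision=4,suppress=True)
C=pickle.load(open("C.pkl","rb")); c=C["ws"]
d=cv2.medianBlur(np.load("pics/ws.npy"),5); P=cloud(c,d); z=P[...,2]
for k,u,v,D in [("medium",374,151,58),("large",194,443,70),("small",531,454,47)]:
    g=cast(c,u/3+200,v/3+140,.066)
    r=np.hypot(P[...,0]-g[0],P[...,1]-g[1]); m=((r<D/2000+.008)&(z>.0648)&(z<.069)).astype(np.uint8)
    m=cv2.morphologyEx(m,cv2.MORPH_OPEN,np.ones((3,3)))
    # outer boundary: disc pixels bordering platform pixels
    plat=((z<.0645)&(z>.060)).astype(np.uint8); b=(m>0)&(cv2.dilate(plat,np.ones((3,3)))>0)&(r>D/2000-.006)
    q=P[b][:,:2]; s=least_squares(lambda p:np.hypot(*(q-p).T)-D/2000,g[:2],loss="soft_l1",f_scale=.001)
    print(k,"hole",g,"disc",s.x,"n",len(q),"rms",np.sqrt((s.fun**2).mean()),"R free",np.hypot(*(q-s.x).T).mean())
E
```

```text
medium hole [ 0.6659 -0.0326  0.066 ] disc [ 0.6668 -0.0327] n 138 rms 0.0010376787215746113 R free 0.028189155206052093
large hole [0.555  0.0351 0.066 ] disc [0.5563 0.0351] n 178 rms 0.0018873140453629636 R free 0.03498905188066833
small hole [ 0.5508 -0.0932  0.066 ] disc [ 0.5524 -0.0937] n 99 rms 0.002755844916306036 R free 0.02465228415931843
```

```bash
cat >> h.py <<'E'
F=dict(small=((.6064,-.3335),.088,28,(.5516,-.0934),0.0,.16),
       medium=((.6002,.258),.100,32,(.6664,-.0327),np.pi/2,.16),
       large=((.4746,-.3116),.112,36,(.5556,.0351),0.0,.19))
def pick(k):
    (x,y),H,D,_,yaw,lift=F[k]; R=down(yaw); z=H-.012-robot.pinch_z
    robot.grip(.064,40); robot.reach([x,y,z+.09],R); robot.movel([x,y,z],rate=.12)
    robot.grip(0.0,40); g=robot.current_finger_gap(); print(k,"gap",g,"force",robot.current_grasp_force())
    if abs(g-D/1000)>.004: print("BAD GRASP"); return
    robot.movel([x,y,z+lift],rate=.2)
    cx,cy=F[k][3]; robot.movel([cx,cy,z+lift],rate=.25)
    robot.movel([cx,cy,z+.062+.029],rate=.15); robot.sleep(.1)
    print("f above",robot.current_force(),robot.current_tool_pos(),robot.current_t())
def press(k,fz_stop=30):
    """underside heights above clamp origin: 29 -> 4 mm"""
    (x,y),H,D,(cx,cy),yaw,_=F[k]; z=H-.012-robot.pinch_z+.062
    f0=np.array(robot.current_force())
    for h in np.arange(27,1.9,-1):
        robot.movel([cx,cy,z+h/1000],rate=.02)
        f=np.array(robot.current_force())-f0; print("%.0f: %s z%.1f"%(h,f.round(1),(robot.current_tool_pos()[2]-z)*1000),end=" | ")
        if np.linalg.norm(f)>fz_stop: print("STOP"); break
    print(robot.current_finger_gap(),robot.current_t())
def release(k):
    p=robot.current_tool_pos(); robot.grip(.064); robot.movel([p[0],p[1],p[2]+.10],rate=.15); print(robot.current_t())
E
python3 - <<'E'
from h import *
np.set_printoptions(precision=4,suppress=True)
pick("small"); c=cam("wrist"); p,_=robot.camera("wrist"); cv2.imwrite("pics/sm1.png",np.clip(p*1.4,0,255).astype(np.uint8))
E
```

```text
small gap 0.026543923260345353 force 39.99805346131325
f above [ 0.8135 -0.2049  0.5251] [ 0.5525 -0.094   0.1496] 10.5667
```

View pics/sm1.png

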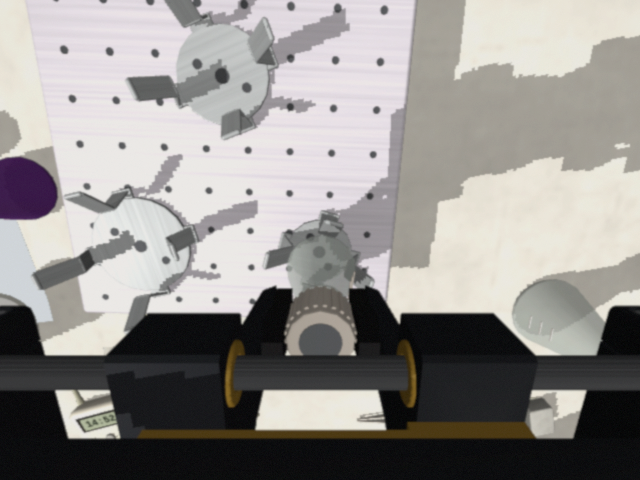

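The small flask is held upright over its clamp: cap at (321,340), base inside the fingers at about (320,255). Next I press it home.

```bash
python3 - <<'E'
from h import *
np.set_printoptions(precision=4,suppress=True)
c=cam("wrist"); print("large",cast(c,140,246,.066),"medium",cast(c,222,75.5,.066))
press("small")
E
```

```text
large [0.5554 0.0363 0.066 ] medium [ 0.6668 -0.0322  0.066 ]
27: [-0.6 -1.2  0.3] z27.4 | 26: [-1.2 -1.1 -0.4] z26.0 | 25: [-1.1  0.5 -0.2] z25.1 | 24: [-0.1 -0.2  0.5] z24.2 | 23: [-0.1  0.9  3.8] z23.5 | 22: [0.7 0.1 5.2] z22.5 | 21: [-0.2  0.   6.4] z21.8 | 20: [-0.1 -0.5  7.3] z21.0 | 19: [-1.3  0.3  7.9] z20.1 | 18: [ 0.3 -1.5  2.5] z17.9 | 17: [ 0.4 -0.3  1.3] z16.3 | 16: [ 0.3 -0.3 -0.8] z15.2 | 15: [ 0.4 -0.3 -2.7] z14.5 | 14: [ 0.2  0.  -1.2] z13.8 | 13: [ 0.7 -0.3 -0.5] z13.0 | 12: [-0.  -1.4  0.5] z12.0 | 11: [ 0.2 -0.3  0.3] z10.9 | 10: [-0.2  0.1 -0.7] z9.9 | 9: [ 0.1 -0.2 -0.5] z8.8 | 8: [ 0.2 -0.2 -0.1] z7.8 | 7: [ 0.9  0.5 -0.2] z6.8 | 6: [-0.1 -0.9 -0.5] z5.8 | 5: [ 0.  -0.3  0.1] z4.9 | 4: [0.4 0.1 1.6] z4.2 | 3: [-1.   1.3  6.9] z4.1 | 2: [-2.8  0.7 10.8] z4.1 | 0.026656047297014276 17.1167
```

Snapped in and seated at 4.1 mm. Medium is next.

```bash
python3 - <<'E'
from h import *
np.set_printoptions(precision=4,suppress=True)
robot.movel(np.array(robot.current_tool_pos())+[0,0,.0005]); release("small")
p=robot.current_tool_pos(); robot.movel([p[0],p[1],.27],rate=.25)
robot.reach([.6,.258,.25],down(np.pi/2)); pick("medium")
p,_=robot.camera("wrist"); cv2.imwrite("pics/md1.png",np.clip(p*1.4,0,255).astype(np.uint8))
E
```

```text
18.8833
medium gap 0.030856905692089934 force 39.98683255165815
f above [ 0.0204  0.6539 -0.7085] [ 0.6671 -0.0324  0.1617] 25.725
```

View pics/md1.png

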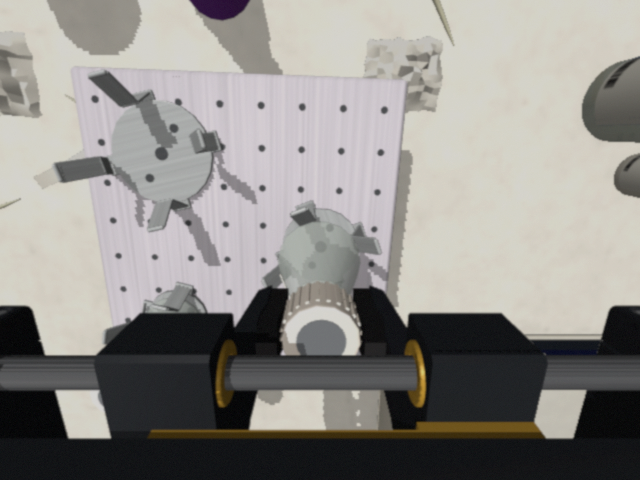

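The medium flask is upright (cap at (322,337)) with its base inside the clamp fingers at about (320,248). I press it, release it, then pick the large flask.

```bash
python3 - <<'E'
from h import *
np.set_printoptions(precision=4,suppress=True)
c=cam("wrist"); print("large",cast(c,161,153.5,.066))
press("medium")
z=(robot.current_tool_pos()[2]-(.1-.012-robot.pinch_z+.062))*1000; print(z)
if z<5:
    robot.movel(np.array(robot.current_tool_pos())+[0,0,.0005]); release("medium")
    robot.reach([.5,-.3,.29],down(0)); pick("large")
    p,_=robot.camera("wrist"); cv2.imwrite("pics/lg1.png",np.clip(p*1.4,0,255).astype(np.uint8))
E
```

```text
large [0.5553 0.0351 0.066 ]
27: [ 0.7 -0.3 -1.2] z27.3 | 26: [0.6 0.9 0.4] z26.2 | 25: [ 1.4 -0.1  1.3] z25.3 | 24: [1.8 0.3 1.9] z24.4 | 23: [2.7 0.1 3.4] z23.6 | 22: [ 2.5 -0.8  7. ] z23.3 | 21: [ 1.9 -0.7  5.6] z22.3 | 20: [ 2.1 -0.1  6.3] z21.2 | 19: [1.5 0.3 6.7] z20.3 | 18: [2.1 0.5 3.2] z18.3 | 17: [3.  0.3 0.7] z16.3 | 16: [ 3.3  0.7 -0.9] z15.0 | 15: [ 3.3  0.5 -2.3] z14.4 | 14: [ 2.6 -0.5 -1.9] z13.7 | 13: [ 3.2  0.5 -0.4] z13.0 | 12: [1.5 0.4 0.1] z12.0 | 11: [ 1.1  0.1 -0.4] z11.0 | 10: [ 2.9 -0.   0.5] z9.9 | 9: [ 2.7  0.4 -0.4] z8.9 | 8: [ 1.9  0.5 -1.1] z7.8 | 7: [ 2.7  0.5 -0. ] z6.9 | 6: [ 3.   0.8 -0.9] z5.9 | 5: [ 3.1  0.3 -1. ] z4.8 | 4: [ 0.2 -0.4  2.4] z4.3 | 3: [-1.1 -0.6  6.1] z4.2 | 2: [-1.3 -0.1  9.9] z4.2 | 0.030391903275223724 32.275
4.164282231275601
33.9917
large gap 0.03462371896880275 force 39.99763783067465
f above [ 0.5036  0.6655 -1.1452] [0.5564 0.035  0.1737] 41.025
```

View pics/lg1.png

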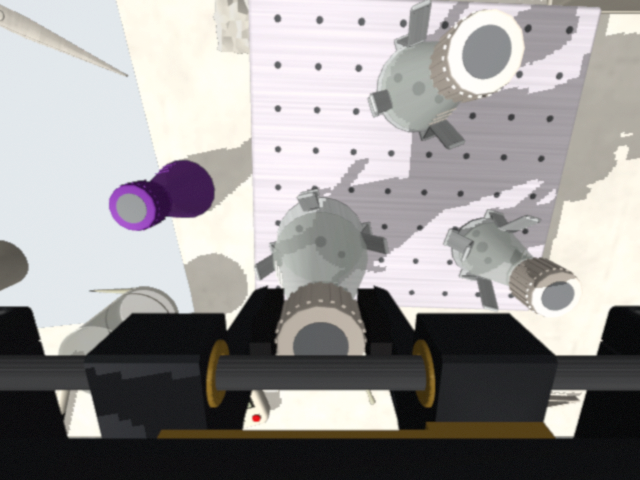

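The small flask (cap at (553,293)) and medium flask (cap at (487,52)) both sit in their clamps. The large flask is upright and centred over its clamp at about (320,245).

```bash
python3 - <<'E'
from h import *
np.set_printoptions(precision=4,suppress=True)
press("large")
z=(robot.current_tool_pos()[2]-(.112-.012-robot.pinch_z+.062))*1000; print(z)
if z<5:
    robot.movel(np.array(robot.current_tool_pos())+[0,0,.0005]); release("large")
    robot.movel([.45,.0,.33],rate=.2); robot.reach([.60,-.03,.36],down(0)); robot.sleep(.3)
    c=cam("wrist"); p,d=robot.camera("wrist"); cv2.imwrite("pics/end.png",np.clip(p*1.4,0,255).astype(np.uint8))
    P=cloud(c,d)
    for k,(_,H,D,(x,y),_,_) in F.items():
        m=(np.hypot(P[...,0]-x,P[...,1]-y)<.035)&(P[...,2]>H+.066-.006)&(P[...,2]<.22); print(k,m.sum(),np.median(P[m][:,2])-H-.066,P[m].mean(0)-[x,y,0],np.ptp(P[m],0))
    p,_=robot.camera("scene"); cv2.imwrite("pics/end_s.png",p)
    print(robot.current_t())
E
```

```text
27: [1.3 0.  0.4] z27.4 | 26: [1.8 0.4 0.6] z26.2 | 25: [1.7 0.1 1.2] z25.2 | 24: [ 1.7 -0.8  2.4] z24.4 | 23: [ 2.1 -0.9  5.4] z23.5 | 22: [ 2.  -0.3  6.2] z22.8 | 21: [ 1.2 -0.9  8. ] z22.0 | 20: [ 1.8 -0.2  6.5] z21.1 | 19: [1.  0.  4.2] z19.6 | 18: [ 2.  -0.6  2.4] z17.6 | 17: [1.1 0.4 0.2] z16.2 | 16: [ 2.4 -0.4 -0.7] z15.3 | 15: [ 1.2  0.2 -1.3] z14.6 | 14: [ 1.6 -1.3 -2. ] z13.9 | 13: [ 0.7 -0.6 -1.4] z13.0 | 12: [ 1.6 -0.8 -0.6] z11.9 | 11: [ 2.2  0.2 -0.6] z10.9 | 10: [ 1.5  0.1 -0.9] z9.9 | 9: [ 1.5 -0.2 -0.4] z8.9 | 8: [ 0.7  0.4 -0.7] z7.9 | 7: [ 2.4  0.7 -0.7] z6.9 | 6: [ 1.6 -0.5 -0.1] z5.9 | 5: [ 1.8 -0.1  0.8] z5.0 | 4: [ 3.  -0.2  3.9] z4.8 | 3: [2.  0.  7.2] z4.6 | 2: [ 2.9 -0.4  8.8] z4.4 | 0.03436417114452228 47.575
4.440177922509725
49.2417
small 510 0.0010141945774017058 [0.0015 0.0007 0.1546] [0.0278 0.0292 0.0092]
medium 870 0.0010002099087582927 [0.     0.0001 0.1669] [0.0326 0.0327 0.0086]
large 942 0.0009139676151130455 [ 0.002  -0.0008  0.1786] [0.0362 0.0367 0.009 ]
51.1583
```

View pics/end_s.png

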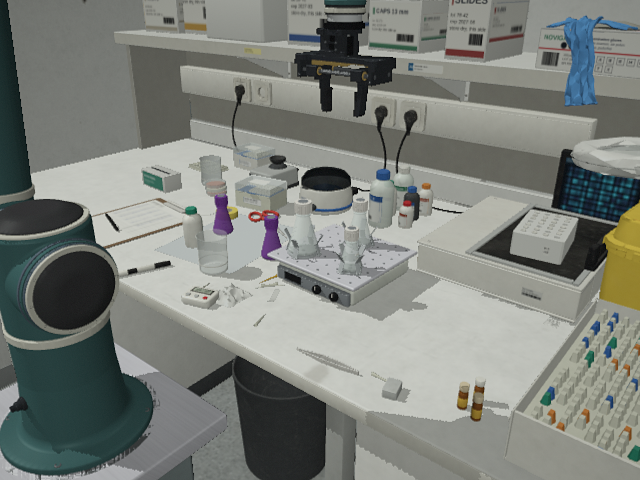

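All three flasks stand upright in their clamps in the scene view, around (302,225), (360,220) and (350,250). Their cap heights are at home level, within the depth camera's roughly 1 mm offset. The bottle (192,226), the beaker (212,250) and both purple flasks haven't moved.

```bash
python3 -c "
from bench import robot
print(robot.hand_in())"
```

```text
the job is handed in; nothing more can be done
None
```

All three flasks are snapped into the clamps of their own size and stand upright and fully home, nothing else was moved, and the job was handed in at about 51 s.

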